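# Seat a panel blank in the dowelling jig

## Robot

A 6-joint arm with a two-finger parallel gripper is mounted at the origin on the work surface. World frame = base frame: x ahead of the robot, y to its left, z up, the work surface at z = 0. Lengths are in m, angles in rad, forces in N, time in s.
With the tool pointing down it reaches from about 0.25 to 0.725 m from the base axis. Payload 9.7 kg.
Tool frame: the origin (TCP) lies at the very end of the fingers, on their centre line; the grasp point (between the pads) lies 19 mm behind it (r.pinch_z is the distance from the TCP to the grasp point, in m); z points along the fingers, y is the line along which they close (so a half turn about z gives the same grasp; the last joint's range is limited). The gripper opens to 85 mm and grips with 20 to 120 N. Pads are 22 mm wide; open, the fingers measure 114 mm over their backs; the gripper's body (76 mm by 85 mm) begins 54 mm behind the grasp point. The pads swing forward as they close: fully open they stand 13 mm farther back than shut.
Start: joints at [-1.118, 0.087, 0.176, 1.66, 0, 1.571], TCP at [0.241, -0.495, 0.231] pointing down, gripper open.
Joint ranges: [-3.13, 3.13], [-0.85, 1.81], [-1.15, 1.24], [-2.2, 2.28], [-1.44, 1.52], [-3.14, 3.14]. Speed limits (rad/s): [2.22, 2.22, 2.57, 3.14, 3.14, 3.14].

## Interface

Orientations are given as [roll, pitch, yaw] about the fixed x, y, z axes, in that order (R = Rz(yaw) Ry(pitch) Rx(roll)).
In Python, from station import r gives the robot as it stands.
- The arm moves only by the tool apply_moves, never from a script. Its argument "plan" is a list of rows, each an object of numbers: "x", "y", "z": the shift along the world's x, y, z each as a share of 120 mm, from -1 to 1; "wx", "wy", "wz": the turn, a rotation vector about the world's x, y, z each as a share of 360 degrees, from -1 to 1; "claw": the gripper's target within -1 to 1 (shut at 1, half-way at 0, fully open at -1). A call has 1 to 20 rows; each row is the pose to reach, as a shift and turn from the pose commanded when the call began, turning the shorter way round; what a row does not reach only later rows make up. A row lasts 1/10 s, in which the tool goes at most 50 mm and 8.59 degrees, less where a joint would pass 70% of its speed; a pose out of reach is approached as far as the arm can. A call with a number of a shift or a turn outside -1 to 1 is refused whole. A call with a gripper value outside its range is refused whole. The fingers move at their own pace and stop on an object; "newtons" is the grip in N (left out, the last holds). Time passes only in rows, so rows that repeat a pose let the fingers close. It gives the time, the measured TCP pose, the force, the opening and the grip force at its end, in the units of the state.
- r.get_obs(): the state, without advancing time (a new reading comes with each control period).
- r.get_image(name): name is "scene" or "top" or "wrist"; returns a dict with "frame" (384x512x3 uint8, blue, green, red), "z_map" (384x512 float32, m along the optical axis (not along the pixel's ray), 0 where there is no reading), "mtx" (3x3 intrinsics, pixels), "dist" ([k1, k2, p1, p2, k3] as OpenCV has them; the pictures are not rectified), "R" (3x3) and "t" (3): a world point X has camera coordinates R X + t. Camera axes: x right, y down, z forward; pixel columns grow to the right and rows downward; lengths in m; the calibration is good to about 2 mm. A picture is of the moment at which its call begins.
- r.close_job(): hands the job in; it is judged then, once.
The state is a dict: "time": time; "q": joint angles; "joint_velocities": joint speeds; "joint_torque": joint torques, N m; "tcp_pos": TCP position; "ee_rot": TCP orientation; "wrist_force": force on the tool from outside, world axes, zero at the start; "ft_torque": the same for the moment, N m; "finger_gap": finger opening in m; "grip_force": force on a finger pad.
Only numpy, scipy, OpenCV 4.12 (cv2) and the standard library are available. Lean on these libraries where they do the work, as an engineer would, in place of code of your own. Each camera call takes 0.05 s, during which the arm holds its last target. There are 200 camera calls.

## Task

Ready the dowelling jig for drilling: the flat wooden blank has slid back under the jig's rear guard, so touch down on its top very slowly (5 mm/s), press, and drag it by friction until it sits home in the corner, its near edge flat against the front fence and its left edge against the side stop. Then swing the keeper bar across the blank. The blank marks easily: never let the fingers press on it with more than 20 N, not even in touching down; and leave the other things alone.

Things in the scene. Friction and masses are not known exactly. Their poses are not given: they have to be found in the camera images.
- jig: the dowelling jig, a wooden fixture fastened to the bench, turned a little from start to start. Base: white laminate 360 (x) x 350 (y) x 12 mm thick. Its frame: origin under the base's centre, on the bench top; x points away from the robot at yaw 0, y to the left, z up. All jig coordinates below are in this frame
- fence_face (a point): foot of the inner face of the jig's front fence, a wooden strip with four steel drill bushes along the robot's side of the base. The face looks to jig +x and lies at jig x = -125 mm, y from -155 to 155; the strip is 30 mm wide and stands 25 mm above the base's top. The point is at jig (-125, 0, 12) mm
- stop_face (a point): foot of the inner face of the jig's side stop, a wooden strip on the left. The face looks to jig -y and lies at jig y = 100 mm, x from -125 (meeting the fence in a corner) to 60; 30 mm wide, 15 mm high above the base's top. The point is at jig (-30, 100, 12) mm
- guard_mouth (a point): foot of the opening of the jig's rear guard, a low plywood hood closed at back and sides, jig x from 75 to 165, y from -140 to 140 mm. The opening looks to the fence (-x) and is 20 mm high; the guard's top is 36 mm above the base's top. The point is at jig (75, 0, 12) mm
- blank_top (a point): centre of the top of the blank, a loose flat wooden panel 180 (its x) x 140 (its y) x 12 mm, 0.24 to 0.36 kg, z up. It lies askew on the jig's base, far end under the guard. Home, its centre is at jig x = -35, y = 30 mm, axes parallel to the jig's. Top non-slip; the underside drags too, so lightly pressed the fingers skid: press down with 10 to 12 N. They slip over it once fence or stop holds it
- keeper (a joint): angle of the keeper, a dark wooden turn-bar on the side stop with a vertical pivot: 0 = parked along the stop, pointing to the fence (jig -x); grows counter-clockwise seen from above; 1.57 = pointing right (jig -y), straight across the blank. Stays where left (drag 0.08 N m); end stops -0.1 and 1.65. Bar 100 x 22 x 12 mm, underside 16 mm above the base's top, 4 mm clear of the blank
- keeper_peg (a point): middle of the round upright wooden peg on the keeper's free end, 16 mm diameter, 30 mm tall, 78 mm from the pivot; the peg's top is 58 mm above the base's top. Push it sideways or grasp it from above
- keeper_hinge (a point): the keeper's pivot axis, at the height of the bar's underside; at (0, 115, 28) mm in the jig's frame
- offcut: wood offcut block, 70 x 35 x 30 mm, lying on the right-hand margin of the jig's base (bystander, leave it alone); origin at its underside
- pencil: flat red carpenter's pencil, 170 mm long, lying on the jig's rear guard (bystander, leave it alone); origin at its underside
- tape: yellow tape measure, 70 x 35 x 65 mm high, standing on the bench to the right of the jig (bystander, leave it alone); origin at its underside
- square: try square, dark wood stock and steel blade, lying on the bench to the left (bystander, leave it alone); origin at its underside
- hammer: hammer lying on the bench to the right (bystander, leave it alone)
- driver: screwdriver lying on the bench to the left, nearer the robot (bystander, leave it alone)
- glue: white bottle with an orange cap, 60 mm across, 170 mm high, standing to the left (bystander, leave it alone); origin at its underside
- mug: blue mug, 80 mm across, standing to the right (bystander, leave it alone); origin at its underside
Not all that is in view belongs to the job. Leave any yellow look-alike of the part that bears blank_top alone.

How it is judged:
By the outcome, as a careful person would: the job done as asked, in the order asked, and still so for the second after the job is handed in, with the robot touching nothing.
It also fails if it takes over 67 s, if anything falls off the work surface, if the arm or the gripper's body presses on something with over 40 N, if the wrist force passes 120 N, or if a joint passes its speed limit or range.

## Working session

There is one attempt and no reset: what is moved stays moved. The work goes in short steps, Python scripts to look and compute and a tool call to move; the robot and the scene stay as the last step left them, time stands still between calls to the robot, and variables do not carry over. Pictures are saved under pics/ and viewed, at most 10 in all, crops included, and the job is handed in when it is done.

Besides the shell and the picture viewer there is one more tool, called after "Request:" as a command line: name --argument value ..., lists and objects as JSON in quotes. apply_moves: Moves the arm, as the interface text tells. Shift numbers are shares of 120 mm and turn numbers shares of 360 degrees, none past 1 either way. Its arguments: {"type":"object","properties":{"plan":{"type":"array"},"newtons":{"type":"number"}},"required":["plan"]}

```bash
mkdir -p pics; ls; cat > h.py <<'E'
import numpy as np, cv2
from station import r
def pts(im):
    h,w=im["z_map"].shape
    u,v=np.meshgrid(np.arange(w),np.arange(h))
    n=cv2.undistortPoints(np.stack([u,v],-1).reshape(-1,1,2).astype(np.float64),im["mtx"],np.array(im["dist"])).reshape(h,w,2)
    z=im["z_map"].astype(float)
    c=np.dstack([n*z[...,None],z])
    return (c-np.array(im["t"]))@np.array(im["R"])
E
python3 - <<'E'
from h import *
for n in("top","scene"):
    im=r.get_image(n); np.savez(n,**im); cv2.imwrite(f"pics/{n}1.png",im["frame"])
    print(n,-np.array(im["R"]).T@im["t"])
o=r.get_obs();print(o)
E
```

```text
pics
top [0.35101842 0.0109292  1.61031717]
scene [1.03933396 0.15208013 1.02554848]
{'time': 0.1, 'q': array([-1.11799108e+00,  8.74175433e-02,  1.75196834e-01,  1.65982267e+00,
        1.01198875e-05,  1.57079366e+00]), 'joint_velocities': array([ 0.00015519,  0.00035713,  0.00033641, -0.00125938,  0.00113932,
        0.00119041]), 'joint_torque': array([ 4.35901638e-04, -5.21561873e+01,  4.65652299e+01,  1.60519121e-02,
        5.23144355e-07, -7.94274001e-06]), 'tcp_pos': array([ 0.24052564, -0.49437357,  0.23063864]), 'ee_rot': array([-3.14034560e+00, -1.01231998e-05,  4.52807901e-01]), 'wrist_force': array([0.22050557, 0.12487764, 0.11363566]), 'ft_torque': array([-0.02984427,  0.00655551,  0.00752143]), 'grip_force': 0.0, 'finger_gap': 0.0855310200443041}
```

View pics/top1.png

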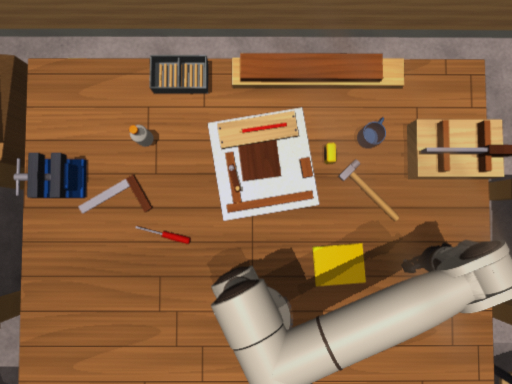

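View pics/scene1.png

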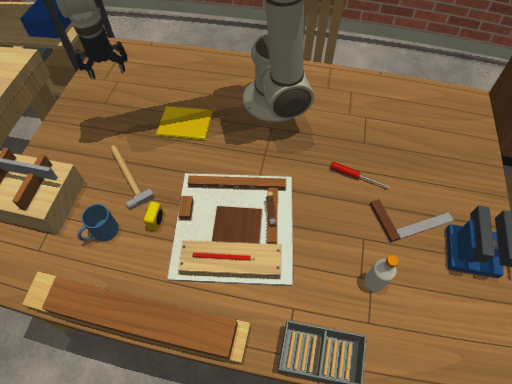

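The top view shows the jig at about px (208–318, 108–220), the blank (dark) at (240–280, 140–180), the keeper at (228–240, 150–200), the fence along the bottom edge, and a yellow look-alike at (340, 265). The scene view agrees with this.

```bash
cat >> h.py <<'E'
def rect(m,P,name=""):
    q=P[m][:,:2].astype(np.float32)
    (c,s,a)=cv2.minAreaRect(q*1000); print(name,len(q),"c",np.round(c,1),"size",np.round(s,1),"ang",round(a,2))
E
python3 - <<'E'
from h import *
for n in("top","scene"):
    im=dict(np.load(n+".npz")); P=pts(im); f=im["frame"]; hsv=cv2.cvtColor(f,cv2.COLOR_BGR2HSV)
    X,Y,Z=P[...,0],P[...,1],P[...,2]
    box=(X>.25)&(X<.8)&(Y>-.3)&(Y<.35)
    w=box&(hsv[...,1]<40)&(hsv[...,2]>150)&(Z<.03)&(Z>0)
    k,l,st,_=cv2.connectedComponentsWithStats(w.astype(np.uint8)); i=1+np.argmax(st[1:,4]); w=l==i
    rect(w,P,n+" base"); print("z",np.median(Z[w]))
    h=cv2.convexHull(P[w][:,:2].astype(np.float32)*1000); print(cv2.boxPoints(cv2.minAreaRect(h)).round(1).tolist())
    x0,y0,x1,y1=cv2.boundingRect(w.astype(np.uint8))
    c=f[y0-5:y0+y1+5,x0-5:x0+x1+5]; cv2.imwrite(f"pics/{n}2.png",cv2.resize(c,None,fx=4.5,fy=4.5,interpolation=cv2.INTER_CUBIC)); print(x0-5,y0-5)
E
```

```text
top base 4428 c [554.8 -21. ] size [363.3 350.6] ang 9.69
z 0.012314782998320492
[[346.20001220703125, 121.19999694824219], [405.20001220703125, -224.39999389648438], [763.2999877929688, -163.1999969482422], [704.2999877929688, 182.39999389648438]]
203 102
scene base 4886 c [553.9 -21.4] size [361.7 351.1] ang 9.7
z 0.012236195903231474
[[346.1000061035156, 121.19999694824219], [405.20001220703125, -224.89999389648438], [761.7999877929688, -163.89999389648438], [702.5999755859375, 182.10000610351562]]
163 168
```

View pics/top2.png

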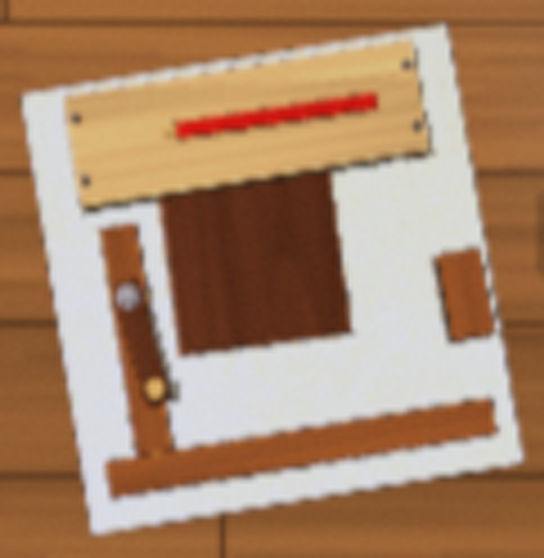

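The zoomed crop shows the blank's near corners at crop px (180, 355) and (350, 330). It's askew by only a couple of degrees. The keeper's peg is at (154, 388) and its pivot at (128, 295).

```bash
cat >> h.py <<'E'
C=np.array([.5543,-.0212]); A=np.deg2rad(9.7); RJ=np.array([[np.cos(A),-np.sin(A)],[np.sin(A),np.cos(A)]])
def jig(P): return np.dstack([(P[...,:2]-C)@RJ*1000,(P[...,2]-.012)*1000])
def wrl(x,y): return C+RJ@np.array([x,y])/1000
def blank(im):
    J=jig(pts(im)); f=im["frame"].astype(int)
    m=(J[...,0]>-123)&(J[...,0]<74)&(J[...,1]<98)&(J[...,1]>-115)&(f.max(2)<130)&(f[...,2]>f[...,0]+20)&(abs(J[...,2]-12)<4)
    k,l,st,_=cv2.connectedComponentsWithStats(m.astype(np.uint8)); m=l==1+np.argmax(st[1:,4])
    q=J[m]; (c,s,a)=cv2.minAreaRect(q[:,:2].astype(np.float32)); b=cv2.boxPoints((c,s,a))
    print("blank n",m.sum(),"z",np.median(q[:,2]),"c",np.round(c,1),"s",np.round(s,1),"a",round(a,2),"box",b.round(1).tolist())
E
python3 - <<'E'
from h import *
for n in("top","scene"):
    im=dict(np.load(n+".npz")); blank(im); J=jig(pts(im))
    pm=(J[...,2]>48)&(J[...,2]<66)&(abs(J[...,0]+40)<60)&(abs(J[...,1]-110)<40)
    print("peg",pm.sum(),J[pm].mean(0) if pm.any() else 0)
    g=(abs(J[...,2]-36)<3)&(J[...,0]>60)&(J[...,0]<175)&(abs(J[...,1])<150); rect(g,np.dstack([J[...,:2]/1000,J[...,2]]),"guard")
    hm=(J[...,2]>20)&(J[...,2]<30)&(J[...,0]<-110)&(J[...,0]>-165)&(abs(J[...,1])<165); rect(hm,J/1000,"fence")
    ob=(J[...,2]>22)&(J[...,2]<40)&(J[...,0]<60)&(J[...,0]>-60)&(J[...,1]<-80)&(J[...,1]>-175); rect(ob,J/1000,"offcut")
for x,y in[(0,20),(-35,30),(0,-20)]: print(wrl(x,y))
E
```

```text
blank n 981 z 12.066660777389659 c [10.4 10.7] s [137.1 128.3] a 89.25 box [[-54.599998474121094, -56.900001525878906], [73.5999984741211, -58.599998474121094], [75.4000015258789, 78.4000015258789], [-52.79999923706055, 80.0999984741211]]
peg 16 [-76.54706135 104.91452108  58.85022789]
guard 1111 c [117.6   0.2] size [280.   91.5] ang 89.74
fence 625 c [-1.377e+02 -1.000e-01] size [309.2  34. ] ang 89.37
offcut 136 c [ -34.4 -147.5] size [50.2 35.1] ang 1.32
blank n 1523 z 12.193554651264048 c [ 6.6 10.9] s [137.5 117. ] a 87.86 box [[-54.5, -55.599998474121094], [62.5, -60.0], [67.5999984741211, 77.4000015258789], [-49.400001525878906, 81.69999694824219]]
peg 26 [-73.92438289 105.9621339   56.69348656]
guard 2408 c [120.5  -1.7] size [280.   90.5] ang 89.7
fence 857 c [-138.6    1.2] size [310.5  34.7] ang 89.95
offcut 197 c [ -32.4 -148.5] size [54.5 36.9] ang 1.68
[ 0.55093021 -0.00148593]
[0.5147457  0.00247398]
[ 0.55766979 -0.04091407]
```

The jig's yaw is 9.7° and its centre is (0.554, -0.021). The blank's centre is at about jig (36, 10), 1–2° askew. I'll close the fingers and travel high to above jig (30, 10), which is world (0.582, -0.006).

Request:
apply_moves --plan '[{"x":0.35,"y":0.5,"wz":-0.023,"claw":1},{"x":0.7,"y":1,"wz":-0.0452,"claw":1},{"x":0.7,"y":1,"wz":-0.0452,"claw":1},{"x":0.7,"y":1,"wz":-0.0452,"claw":1},{"x":0.7,"y":1,"wz":-0.0452,"claw":1}]'

```text
invalid input
```

Request:
apply_moves --plan '[{"x":0.35,"y":0.5,"claw":1},{"x":0.7,"y":1,"claw":1},{"x":0.7,"y":1,"claw":1},{"x":0.7,"y":1,"claw":1}]'

```text
invalid input
```

Request:
apply_moves --plan '[{"x":0.35,"y":0.5,"claw":1},{"x":0.7,"y":1,"claw":1},{"x":0.7,"y":1,"claw":1},{"x":0.7,"y":1,"claw":1}]'

```text
invalid input
```

Request:
apply_moves --plan '[{"x":0.35,"y":0.5,"claw":1},{"x":0.7,"y":1,"claw":1},{"x":0.7,"y":1,"claw":1},{"x":0.7,"y":1,"claw":1},{"x":0.7,"y":1,"claw":1}]'

```text
invalid input
```

Request:
apply_moves --plan '[{"x":0.35,"y":0.5,"z":0.0,"wx":0.0,"wy":0.0,"wz":-0.023,"claw":1.0},{"x":0.7,"y":1.0,"z":0.0,"wx":0.0,"wy":0.0,"wz":-0.0452,"claw":1.0},{"x":0.7,"y":1.0,"z":0.0,"wx":0.0,"wy":0.0,"wz":-0.0452,"claw":1.0},{"x":0.7,"y":1.0,"z":0.0,"wx":0.0,"wy":0.0,"wz":-0.0452,"claw":1.0}]'

```text
time: 0.5
tcp_pos: [0.3269, -0.3709, 0.2314]
ee_rot: [-3.141, -0.001, 0.173]
wrist_force: [-0.3, 0.2, 0.0]
finger_gap: 0.0281
grip_force: 0.0
```

Request:
apply_moves --plan '[{"x":0.35,"y":0.5,"z":0,"wx":0,"wy":0,"wz":0,"claw":1},{"x":0.7,"y":1,"z":0,"wx":0,"wy":0,"wz":0,"claw":1},{"x":0.7,"y":1,"z":0,"wx":0,"wy":0,"wz":0,"claw":1},{"x":0.7,"y":1,"z":0,"wx":0,"wy":0,"wz":0,"claw":1}]'

```text
time: 0.9
tcp_pos: [0.4107, -0.2512, 0.231]
ee_rot: [-3.141, -0.0, 0.174]
wrist_force: [-0.8, -0.8, 0.1]
finger_gap: 0.0004
grip_force: 0.0
```

Request:
apply_moves --plan '[{"x":0.35,"y":0.5,"z":0,"wx":0,"wy":0,"wz":0,"claw":1},{"x":0.7,"y":1,"z":0,"wx":0,"wy":0,"wz":0,"claw":1},{"x":0.7,"y":1,"z":0,"wx":0,"wy":0,"wz":0,"claw":1},{"x":0.7,"y":1,"z":0,"wx":0,"wy":0,"wz":0,"claw":1}]'

```text
time: 1.3
tcp_pos: [0.4945, -0.1317, 0.2304]
ee_rot: [-3.141, 0.001, 0.173]
wrist_force: [0.6, -0.1, -0.1]
finger_gap: 0.0
grip_force: 0.0
```

Request:
apply_moves --plan '[{"x":0.35,"y":0.5,"z":0,"wx":0,"wy":0,"wz":0,"claw":1},{"x":0.7,"y":1,"z":0,"wx":0,"wy":0,"wz":0,"claw":1},{"x":0.7,"y":1,"z":0,"wx":0,"wy":0,"wz":0,"claw":1},{"x":0.7,"y":1,"z":0,"wx":0,"wy":0,"wz":0,"claw":1},{"x":0.7,"y":1,"z":0,"wx":0,"wy":0,"wz":0,"claw":1}]'

```text
time: 1.8
tcp_pos: [0.5766, -0.0151, 0.2305]
ee_rot: [3.141, 0.002, 0.17]
wrist_force: [-0.4, 0.4, 0.7]
finger_gap: 0.0
grip_force: 0.0
```

Request:
apply_moves --plan '[{"x":0.045,"y":0.075,"z":-0.4,"wx":0,"wy":0,"wz":0,"claw":1},{"x":0.045,"y":0.075,"z":-0.8,"wx":0,"wy":0,"wz":0,"claw":1},{"x":0.045,"y":0.075,"z":-0.83,"wx":0,"wy":0,"wz":0,"claw":1},{"x":0.045,"y":0.075,"z":-0.83,"wx":0,"wy":0,"wz":0,"claw":1}]'

```text
time: 2.2
tcp_pos: [0.5811, -0.0071, 0.1322]
ee_rot: [-3.142, 0.001, 0.167]
wrist_force: [-0.1, 0.1, 1.2]
finger_gap: 0.0
grip_force: 0.0
```

Request:
apply_moves --plan '[{"x":0,"y":0,"z":-0.3,"wx":0,"wy":0,"wz":0,"claw":1},{"x":0,"y":0,"z":-0.5,"wx":0,"wy":0,"wz":0,"claw":1},{"x":0,"y":0,"z":-0.65,"wx":0,"wy":0,"wz":0,"claw":1},{"x":0,"y":0,"z":-0.75,"wx":0,"wy":0,"wz":0,"claw":1},{"x":0,"y":0,"z":-0.75,"wx":0,"wy":0,"wz":0,"claw":1},{"x":0,"y":0,"z":-0.75,"wx":0,"wy":0,"wz":0,"claw":1}]'

```text
time: 2.8
tcp_pos: [0.583, -0.006, 0.0439]
ee_rot: [3.141, -0.002, 0.168]
wrist_force: [0.2, -0.9, -0.3]
finger_gap: 0.0
grip_force: 0.0
```

```bash
python3 - <<'E'
from h import *
im=r.get_image("wrist"); cv2.imwrite("pics/w1.png",im["frame"])
o=r.get_obs(); p=o["tcp_pos"]; print(p,o["wrist_force"],jig(p[None,None]))
E
```

```text
[ 0.58312646 -0.00583443  0.04386687] [ 0.48958132 -0.18687679 -0.36784596] [[[31.00328015 10.28893982 31.86686882]]]
```

View pics/w1.png

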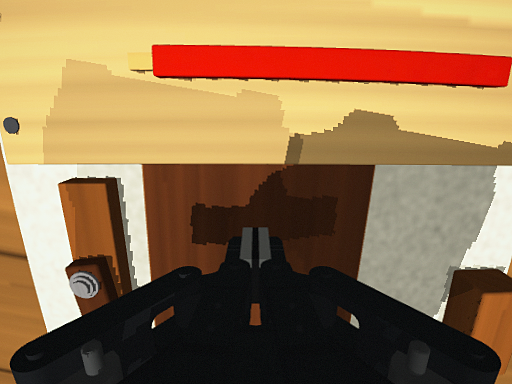

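The wrist view shows the shut fingertips at (255, 235) over the blank (px 145–375 wide), clear of the guard edge at row 163. Next I'll lower slowly.

Request:
apply_moves --plan '[{"x":0,"y":0,"z":-0.05,"wx":0,"wy":0,"wz":0,"claw":1},{"x":0,"y":0,"z":-0.09,"wx":0,"wy":0,"wz":0,"claw":1},{"x":0,"y":0,"z":-0.1,"wx":0,"wy":0,"wz":0,"claw":1},{"x":0,"y":0,"z":-0.104,"wx":0,"wy":0,"wz":0,"claw":1},{"x":0,"y":0,"z":-0.108,"wx":0,"wy":0,"wz":0,"claw":1},{"x":0,"y":0,"z":-0.112,"wx":0,"wy":0,"wz":0,"claw":1},{"x":0,"y":0,"z":-0.116,"wx":0,"wy":0,"wz":0,"claw":1},{"x":0,"y":0,"z":-0.12,"wx":0,"wy":0,"wz":0,"claw":1},{"x":0,"y":0,"z":-0.124,"wx":0,"wy":0,"wz":0,"claw":1},{"x":0,"y":0,"z":-0.128,"wx":0,"wy":0,"wz":0,"claw":1}]'

```text
time: 3.85
tcp_pos: [0.582, -0.0056, 0.0263]
ee_rot: [-3.142, -0.0, 0.169]
wrist_force: [-0.1, -0.7, 0.0]
finger_gap: -0.0001
grip_force: 0.0
```

Request:
apply_moves --plan '[{"x":0,"y":0,"z":-0.004,"wx":0,"wy":0,"wz":0,"claw":1},{"x":0,"y":0,"z":-0.008,"wx":0,"wy":0,"wz":0,"claw":1}]'

```text
time: 4.05
tcp_pos: [0.582, -0.0056, 0.0253]
ee_rot: [-3.142, 0.0, 0.169]
wrist_force: [0.7, -0.7, 0.3]
finger_gap: 0.0004
grip_force: 0.0
```

Request:
apply_moves --plan '[{"x":0,"y":0,"z":-0.004,"wx":0,"wy":0,"wz":0,"claw":1},{"x":0,"y":0,"z":-0.008,"wx":0,"wy":0,"wz":0,"claw":1}]'

```text
time: 4.25
tcp_pos: [0.582, -0.0056, 0.0244]
ee_rot: [3.142, 0.0, 0.169]
wrist_force: [-0.5, 0.3, 0.2]
finger_gap: 0.0001
grip_force: 0.0
```

Request:
apply_moves --plan '[{"x":0,"y":0,"z":-0.004,"wx":0,"wy":0,"wz":0,"claw":1}]'

```text
time: 4.35
tcp_pos: [0.582, -0.0056, 0.0241]
ee_rot: [3.142, -0.0, 0.169]
wrist_force: [-0.7, -0.7, 4.8]
finger_gap: 0.0005
grip_force: 2.4
```

Request:
apply_moves --plan '[{"x":0,"y":0,"z":-0.001,"wx":0,"wy":0,"wz":0,"claw":1},{"x":0,"y":0,"z":-0.001,"wx":0,"wy":0,"wz":0,"claw":1}]'

```text
time: 4.55
tcp_pos: [0.582, -0.0056, 0.0241]
ee_rot: [3.142, -0.0, 0.169]
wrist_force: [-1.6, -0.3, 3.2]
finger_gap: -0.0
grip_force: 2.0
```

Request:
apply_moves --plan '[{"x":0,"y":0,"z":-0.001,"wx":0,"wy":0,"wz":0,"claw":1},{"x":0,"y":0,"z":-0.001,"wx":0,"wy":0,"wz":0,"claw":1}]'

```text
time: 4.75
tcp_pos: [0.5821, -0.0056, 0.0241]
ee_rot: [3.142, -0.0, 0.169]
wrist_force: [-1.8, -0.9, 5.5]
finger_gap: -0.0
grip_force: 2.7
```

Request:
apply_moves --plan '[{"x":0,"y":0,"z":-0.001,"wx":0,"wy":0,"wz":0,"claw":1},{"x":0,"y":0,"z":-0.002,"wx":0,"wy":0,"wz":0,"claw":1},{"x":0,"y":0,"z":-0.002,"wx":0,"wy":0,"wz":0,"claw":1}]'

```text
time: 5.05
tcp_pos: [0.582, -0.0056, 0.0241]
ee_rot: [3.142, -0.0, 0.169]
wrist_force: [-3.2, 0.2, 7.9]
finger_gap: 0.0001
grip_force: 3.6
```

Request:
apply_moves --plan '[{"x":0,"y":0,"z":-0.001,"wx":0,"wy":0,"wz":0,"claw":1},{"x":0,"y":0,"z":-0.001,"wx":0,"wy":0,"wz":0,"claw":1}]'

```text
time: 5.25
tcp_pos: [0.582, -0.0056, 0.0241]
ee_rot: [3.142, -0.0, 0.169]
wrist_force: [-4.7, -0.0, 8.5]
finger_gap: 0.0
grip_force: 4.0
```

Request:
apply_moves --plan '[{"x":0,"y":0,"z":-0.001,"wx":0,"wy":0,"wz":0,"claw":1},{"x":0,"y":0,"z":-0.002,"wx":0,"wy":0,"wz":0,"claw":1},{"x":-0.008,"y":-0.0014,"z":-0.002,"wx":0,"wy":0,"wz":0,"claw":1},{"x":-0.016,"y":-0.0028,"z":-0.002,"wx":0,"wy":0,"wz":0,"claw":1},{"x":-0.024,"y":-0.0042,"z":-0.002,"wx":0,"wy":0,"wz":0,"claw":1}]'

```text
time: 5.75
tcp_pos: [0.5805, -0.0059, 0.0241]
ee_rot: [3.141, -0.003, 0.169]
wrist_force: [3.0, 0.5, 5.4]
finger_gap: -0.0002
grip_force: 2.7
```

Request:
apply_moves --plan '[{"x":-0.01,"y":-0.0017,"z":0,"wx":0,"wy":0,"wz":0,"claw":1},{"x":-0.02,"y":-0.0034,"z":0,"wx":0,"wy":0,"wz":0,"claw":1},{"x":-0.03,"y":-0.005,"z":0,"wx":0,"wy":0,"wz":0,"claw":1}]'

```text
time: 6.05
tcp_pos: [0.5769, -0.0066, 0.0241]
ee_rot: [3.141, -0.003, 0.169]
wrist_force: [3.5, 0.2, 5.8]
finger_gap: 0.0001
grip_force: 2.7
```

Request:
apply_moves --plan '[{"x":0,"y":0,"z":-0.001,"wx":0,"wy":0,"wz":0,"claw":1},{"x":0,"y":0,"z":-0.002,"wx":0,"wy":0,"wz":0,"claw":1},{"x":0,"y":0,"z":-0.003,"wx":0,"wy":0,"wz":0,"claw":1},{"x":0,"y":0,"z":-0.003,"wx":0,"wy":0,"wz":0,"claw":1}]'

```text
time: 6.45
tcp_pos: [0.5767, -0.0066, 0.0241]
ee_rot: [3.141, -0.003, 0.169]
wrist_force: [0.8, 0.5, 8.7]
finger_gap: 0.0001
grip_force: 4.4
```

Request:
apply_moves --plan '[{"x":-0.01,"y":-0.0017,"z":-0.001,"wx":0,"wy":0,"wz":0,"claw":1},{"x":-0.02,"y":-0.0034,"z":-0.001,"wx":0,"wy":0,"wz":0,"claw":1},{"x":-0.03,"y":-0.005,"z":-0.001,"wx":0,"wy":0,"wz":0,"claw":1},{"x":-0.04,"y":-0.0068,"z":-0.001,"wx":0,"wy":0,"wz":0,"claw":1}]'

```text
time: 6.85
tcp_pos: [0.5725, -0.0074, 0.0241]
ee_rot: [3.141, -0.004, 0.169]
wrist_force: [4.1, 1.0, 8.2]
finger_gap: 0.0003
grip_force: 3.7
```

```bash
python3 - <<'E'
from h import *
o=r.get_obs(); p=o["tcp_pos"]; print(p,o["wrist_force"],jig(p[None,None]))
for n in("top","scene"): blank(r.get_image(n))
E
```

```text
[ 0.57253349 -0.00741618  0.02406373] [4.07114927 1.04308482 8.15632795] [[[20.2952419  10.51460513 12.06373375]]]
blank n 2 z 11.968843697766141 c [57.5 77. ] s [4.4 0. ] a 172.53 box [[59.70000076293945, 76.69999694824219], [59.70000076293945, 76.69999694824219], [55.29999923706055, 77.19999694824219], [55.29999923706055, 77.19999694824219]]
blank n 886 z 12.004024346176013 c [ 2.3 10.7] s [138.4 129.9] a 87.93 box [[-65.0999984741211, -56.099998474121094], [64.69999694824219, -60.70000076293945], [69.69999694824219, 77.5], [-60.099998474121094, 82.19999694824219]]
```

Request:
apply_moves --plan '[{"x":-0.01,"y":-0.0017,"z":-0.001,"wx":0,"wy":0,"wz":0,"claw":1},{"x":-0.024,"y":-0.0041,"z":-0.002,"wx":0,"wy":0,"wz":0,"claw":1},{"x":-0.038,"y":-0.0065,"z":-0.002,"wx":0,"wy":0,"wz":0,"claw":1},{"x":-0.052,"y":-0.0089,"z":-0.002,"wx":0,"wy":0,"wz":0,"claw":1},{"x":-0.066,"y":-0.0113,"z":-0.002,"wx":0,"wy":0,"wz":0,"claw":1},{"x":-0.08,"y":-0.0137,"z":-0.002,"wx":0,"wy":0,"wz":0,"claw":1},{"x":-0.094,"y":-0.016,"z":-0.002,"wx":0,"wy":0,"wz":0,"claw":1},{"x":-0.108,"y":-0.0185,"z":-0.002,"wx":0,"wy":0,"wz":0,"claw":1}]'

```text
time: 7.75
tcp_pos: [0.5598, -0.0096, 0.0241]
ee_rot: [3.141, -0.005, 0.169]
wrist_force: [4.1, -0.2, 9.1]
finger_gap: 0.0007
grip_force: 4.2
```

Request:
apply_moves --plan '[{"x":-0.014,"y":-0.0024,"z":0,"wx":0,"wy":0,"wz":0,"claw":1},{"x":-0.028,"y":-0.0048,"z":0,"wx":0,"wy":0,"wz":0,"claw":1},{"x":-0.042,"y":-0.0072,"z":0,"wx":0,"wy":0,"wz":0,"claw":1},{"x":-0.056,"y":-0.0096,"z":0,"wx":0,"wy":0,"wz":0,"claw":1},{"x":-0.07,"y":-0.012,"z":0,"wx":0,"wy":0,"wz":0,"claw":1},{"x":-0.084,"y":-0.0144,"z":0,"wx":0,"wy":0,"wz":0,"claw":1},{"x":-0.098,"y":-0.0168,"z":0,"wx":0,"wy":0,"wz":0,"claw":1},{"x":-0.112,"y":-0.0191,"z":0,"wx":0,"wy":0,"wz":0,"claw":1}]'

```text
time: 8.55
tcp_pos: [0.5464, -0.012, 0.024]
ee_rot: [3.141, -0.005, 0.169]
wrist_force: [4.5, 0.8, 7.8]
finger_gap: 0.0
grip_force: 4.2
```

Request:
apply_moves --plan '[{"x":-0.014,"y":-0.0024,"z":-0.001,"wx":0,"wy":0,"wz":0,"claw":1},{"x":-0.028,"y":-0.0048,"z":-0.002,"wx":0,"wy":0,"wz":0,"claw":1},{"x":-0.042,"y":-0.0072,"z":-0.002,"wx":0,"wy":0,"wz":0,"claw":1},{"x":-0.056,"y":-0.0096,"z":-0.002,"wx":0,"wy":0,"wz":0,"claw":1},{"x":-0.07,"y":-0.012,"z":-0.002,"wx":0,"wy":0,"wz":0,"claw":1},{"x":-0.084,"y":-0.0144,"z":-0.002,"wx":0,"wy":0,"wz":0,"claw":1},{"x":-0.098,"y":-0.0168,"z":-0.002,"wx":0,"wy":0,"wz":0,"claw":1},{"x":-0.112,"y":-0.0191,"z":-0.002,"wx":0,"wy":0,"wz":0,"claw":1}]'

```text
time: 9.35
tcp_pos: [0.5332, -0.0143, 0.0241]
ee_rot: [3.141, -0.006, 0.169]
wrist_force: [4.9, 0.5, 9.1]
finger_gap: 0.0001
grip_force: 4.8
```

Request:
apply_moves --plan '[{"x":-0.014,"y":-0.0024,"z":0,"wx":0,"wy":0,"wz":0,"claw":1},{"x":-0.028,"y":-0.0048,"z":0,"wx":0,"wy":0,"wz":0,"claw":1},{"x":-0.042,"y":-0.0072,"z":0,"wx":0,"wy":0,"wz":0,"claw":1},{"x":-0.056,"y":-0.0096,"z":0,"wx":0,"wy":0,"wz":0,"claw":1},{"x":-0.07,"y":-0.012,"z":0,"wx":0,"wy":0,"wz":0,"claw":1},{"x":-0.084,"y":-0.0144,"z":0,"wx":0,"wy":0,"wz":0,"claw":1},{"x":-0.098,"y":-0.0168,"z":0,"wx":0,"wy":0,"wz":0,"claw":1},{"x":-0.112,"y":-0.0191,"z":0,"wx":0,"wy":0,"wz":0,"claw":1}]'

```text
time: 10.15
tcp_pos: [0.5198, -0.0165, 0.024]
ee_rot: [3.141, -0.006, 0.169]
wrist_force: [5.0, 0.4, 9.4]
finger_gap: -0.0
grip_force: 4.8
```

```bash
python3 - <<'E'
from h import *
o=r.get_obs(); p=o["tcp_pos"]; print(p,o["wrist_force"],jig(p[None,None]))
blank(r.get_image("scene"))
E
```

```text
[ 0.5197948  -0.01654077  0.02404355] [4.98266505 0.38448871 9.40796707] [[[-33.22686297  10.40637398  12.04354745]]]
blank n 1558 z 12.103859958023772 c [-25.8   9.9] s [138.6 177.9] a 88.35 box [[-116.69999694824219, -56.79999923706055], [61.20000076293945, -61.900001525878906], [65.19999694824219, 76.5999984741211], [-112.69999694824219, 81.69999694824219]]
```

Request:
apply_moves --plan '[{"x":-0.01,"y":-0.0017,"z":-0.001,"wx":0,"wy":0,"wz":0,"claw":1},{"x":-0.02,"y":-0.0034,"z":-0.001,"wx":0,"wy":0,"wz":0,"claw":1},{"x":-0.03,"y":-0.0051,"z":-0.001,"wx":0,"wy":0,"wz":0,"claw":1},{"x":-0.04,"y":-0.0068,"z":-0.001,"wx":0,"wy":0,"wz":0,"claw":1},{"x":-0.05,"y":-0.0085,"z":-0.001,"wx":0,"wy":0,"wz":0,"claw":1},{"x":-0.06,"y":-0.0103,"z":-0.001,"wx":0,"wy":0,"wz":0,"claw":1}]'

```text
time: 10.8
tcp_pos: [0.513, -0.0177, 0.0241]
ee_rot: [3.141, -0.007, 0.169]
wrist_force: [7.3, 1.7, 8.5]
finger_gap: 0.0001
grip_force: 4.4
```

Request:
apply_moves --plan '[{"x":-0.01,"y":-0.0017,"z":0,"wx":0,"wy":0,"wz":0,"claw":1},{"x":-0.02,"y":-0.0034,"z":0,"wx":0,"wy":0,"wz":0,"claw":1}]'

```text
time: 11.0
tcp_pos: [0.5107, -0.0181, 0.024]
ee_rot: [3.141, -0.007, 0.169]
wrist_force: [7.3, 0.9, 8.7]
finger_gap: 0.0001
grip_force: 4.4
```

Request:
apply_moves --plan '[{"x":-0.01,"y":-0.0017,"z":0,"wx":0,"wy":0,"wz":0,"claw":1},{"x":-0.02,"y":-0.0034,"z":0,"wx":0,"wy":0,"wz":0,"claw":1}]'

```text
time: 11.2
tcp_pos: [0.5083, -0.0185, 0.024]
ee_rot: [3.141, -0.007, 0.169]
wrist_force: [6.8, 1.7, 8.8]
finger_gap: -0.0001
grip_force: 4.4
```

Request:
apply_moves --plan '[{"x":-0.01,"y":-0.0017,"z":0,"wx":0,"wy":0,"wz":0,"claw":1},{"x":-0.02,"y":-0.0034,"z":0,"wx":0,"wy":0,"wz":0,"claw":1}]'

```text
time: 11.4
tcp_pos: [0.5059, -0.0189, 0.024]
ee_rot: [3.141, -0.007, 0.169]
wrist_force: [6.6, 1.0, 9.5]
finger_gap: 0.0002
grip_force: 4.4
```

```bash
python3 - <<'E'
from h import *
o=r.get_obs(); p=o["tcp_pos"]; print(p,o["wrist_force"],jig(p[None,None]))
im=r.get_image("scene"); blank(im); cv2.imwrite("pics/s3.png",cv2.resize(im["frame"][165:290,160:300],None,fx=4.5,fy=4.5,interpolation=cv2.INTER_CUBIC))
E
```

```text
[ 0.50590384 -0.01890777  0.02403565] [6.56647614 0.96673791 9.49171215] [[[-47.31804869  10.41369966  12.03564599]]]
blank n 1638 z 12.104422116768234 c [-32.6   9.7] s [138.5 182. ] a 88.65 box [[-125.19999694824219, -57.29999923706055], [56.79999923706055, -61.599998474121094], [60.0, 76.80000305175781], [-121.9000015258789, 81.0999984741211]]
```

View pics/s3.png

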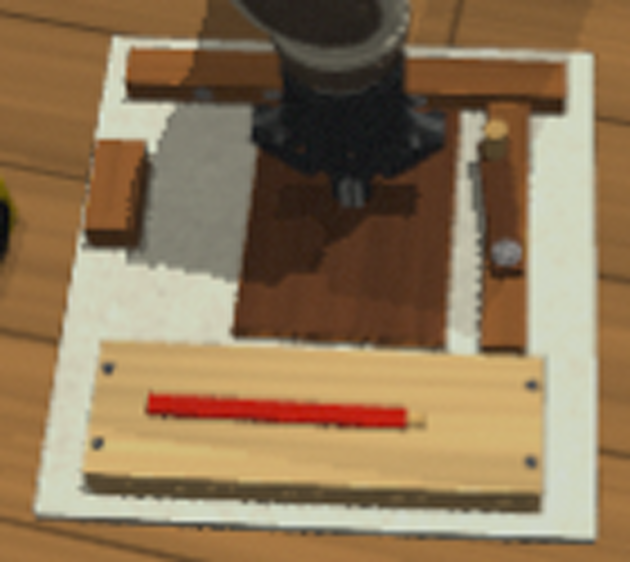

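Fence contact is made: the near edge is on the fence and the fingers skidded about 7 mm. Next I'll drag left (+y in the jig frame), holding a slight bias toward the fence.

Request:
apply_moves --plan '[{"x":-0.0033,"y":0.0123,"z":-0.001,"wx":0,"wy":0,"wz":0,"claw":1},{"x":-0.0066,"y":0.0246,"z":-0.001,"wx":0,"wy":0,"wz":0,"claw":1},{"x":-0.0099,"y":0.0369,"z":-0.001,"wx":0,"wy":0,"wz":0,"claw":1},{"x":-0.0132,"y":0.0492,"z":-0.001,"wx":0,"wy":0,"wz":0,"claw":1}]'

```text
time: 11.85
tcp_pos: [0.5038, -0.014, 0.024]
ee_rot: [3.139, -0.005, 0.168]
wrist_force: [3.0, -5.7, 12.2]
finger_gap: 0.0001
grip_force: 5.9
```

Request:
apply_moves --plan '[{"x":-0.0033,"y":0.0123,"z":0,"wx":0,"wy":0,"wz":0,"claw":1},{"x":-0.0066,"y":0.0246,"z":0,"wx":0,"wy":0,"wz":0,"claw":1},{"x":-0.0099,"y":0.0369,"z":0,"wx":0,"wy":0,"wz":0,"claw":1},{"x":-0.0132,"y":0.0492,"z":0,"wx":0,"wy":0,"wz":0,"claw":1}]'

```text
time: 12.25
tcp_pos: [0.5022, -0.0082, 0.024]
ee_rot: [3.139, -0.005, 0.168]
wrist_force: [2.8, -4.9, 13.2]
finger_gap: 0.0001
grip_force: 6.1
```

```bash
python3 - <<'E'
from h import *
o=r.get_obs(); p=o["tcp_pos"]; print(p,o["wrist_force"],jig(p[None,None]))
im=r.get_image("scene"); blank(im)
E
```

```text
[ 0.5022227  -0.00816487  0.02403248] [ 2.79074783 -4.94180228 13.24430606] [[[-49.1364966   21.62324882  12.0324764 ]]]
blank n 1646 z 12.020275967072275 c [-33.2  22.3] s [139.7 179.6] a 89.7 box [[-123.4000015258789, -47.099998474121094], [56.20000076293945, -48.0], [56.900001525878906, 91.69999694824219], [-122.69999694824219, 92.5999984741211]]
```

Request:
apply_moves --plan '[{"x":-0.0033,"y":0.0123,"z":0.001,"wx":0,"wy":0,"wz":0,"claw":1},{"x":-0.0066,"y":0.0246,"z":0.001,"wx":0,"wy":0,"wz":0,"claw":1},{"x":-0.0099,"y":0.0369,"z":0.001,"wx":0,"wy":0,"wz":0,"claw":1},{"x":-0.0132,"y":0.0492,"z":0.001,"wx":0,"wy":0,"wz":0,"claw":1}]'

```text
time: 12.7
tcp_pos: [0.501, -0.0022, 0.024]
ee_rot: [3.139, -0.006, 0.168]
wrist_force: [6.1, -4.8, 8.2]
finger_gap: -0.0002
grip_force: 4.6
```

Request:
apply_moves --plan '[{"x":-0.0033,"y":0.0123,"z":0,"wx":0,"wy":0,"wz":0,"claw":1},{"x":-0.0066,"y":0.0246,"z":0,"wx":0,"wy":0,"wz":0,"claw":1},{"x":-0.0099,"y":0.0369,"z":0,"wx":0,"wy":0,"wz":0,"claw":1}]'

```text
time: 13.0
tcp_pos: [0.4995, 0.002, 0.024]
ee_rot: [3.138, -0.005, 0.168]
wrist_force: [3.5, -8.2, 11.1]
finger_gap: 0.0004
grip_force: 5.8
```

Request:
apply_moves --plan '[{"x":-0.0043,"y":0.0123,"z":0,"wx":0,"wy":0,"wz":0,"claw":1},{"x":-0.0086,"y":0.0246,"z":0,"wx":0,"wy":0,"wz":0,"claw":1}]'

```text
time: 13.2
tcp_pos: [0.4983, 0.0047, 0.024]
ee_rot: [3.138, -0.005, 0.168]
wrist_force: [2.6, -10.4, 11.7]
finger_gap: -0.0001
grip_force: 5.8
```

```bash
python3 - <<'E'
from h import *
o=r.get_obs(); p=o["tcp_pos"]; print(p,o["wrist_force"],jig(p[None,None]))
im=r.get_image("scene"); blank(im)
E
```

```text
[0.49825752 0.00473842 0.02402499] [  2.56964238 -10.37359282  11.74279609] [[[-50.87092173  35.01015702  12.02499192]]]
blank n 1639 z 11.98374222785939 c [-16.6  29.4] s [137.6 148.5] a 89.72 box [[-91.19999694824219, -39.0], [57.29999923706055, -39.70000076293945], [58.0, 97.9000015258789], [-90.5, 98.5999984741211]]
```

Request:
apply_moves --plan '[{"x":-0.0043,"y":0.0123,"z":0,"wx":0,"wy":0,"wz":0,"claw":1},{"x":-0.0086,"y":0.0246,"z":0,"wx":0,"wy":0,"wz":0,"claw":1},{"x":-0.0129,"y":0.0369,"z":0,"wx":0,"wy":0,"wz":0,"claw":1}]'

```text
time: 13.55
tcp_pos: [0.4967, 0.0091, 0.024]
ee_rot: [3.138, -0.005, 0.168]
wrist_force: [2.4, -8.0, 11.5]
finger_gap: 0.0002
grip_force: 6.1
```

Request:
apply_moves --plan '[{"x":-0.01,"y":0,"z":0,"wx":0,"wy":0,"wz":0,"claw":1},{"x":-0.02,"y":0,"z":0,"wx":0,"wy":0,"wz":0,"claw":1},{"x":-0.03,"y":0,"z":0,"wx":0,"wy":0,"wz":0,"claw":1}]'

```text
time: 13.85
tcp_pos: [0.4938, 0.0102, 0.024]
ee_rot: [3.14, -0.006, 0.168]
wrist_force: [6.8, -0.8, 9.1]
finger_gap: 0.0003
grip_force: 4.4
```

Request:
apply_moves --plan '[{"x":-0.01,"y":0,"z":0,"wx":0,"wy":0,"wz":0,"claw":1},{"x":-0.02,"y":0,"z":0,"wx":0,"wy":0,"wz":0,"claw":1},{"x":-0.03,"y":0,"z":0,"wx":0,"wy":0,"wz":0,"claw":1}]'

```text
time: 14.15
tcp_pos: [0.4902, 0.0104, 0.0241]
ee_rot: [3.14, -0.007, 0.169]
wrist_force: [6.3, -0.1, 9.1]
finger_gap: -0.0003
grip_force: 4.4
```

```bash
python3 - <<'E'
from h import *
o=r.get_obs(); p=o["tcp_pos"]; print(p,o["wrist_force"],jig(p[None,None]))
im=r.get_image("scene"); blank(im)
E
```

```text
[0.49021353 0.01040468 0.02405652] [ 6.26279023 -0.09046256  9.06088334] [[[-57.84520647  41.9507319   12.05651726]]]
blank n 1749 z 12.069208829963033 c [-32.9  29.4] s [137.4 179.2] a 89.87 box [[-122.69999694824219, -39.0], [56.5, -39.5], [56.79999923706055, 97.9000015258789], [-122.4000015258789, 98.30000305175781]]
```

It's seated against both faces. I'll lift slowly, then move over to the outer (left) side of the peg.

Request:
apply_moves --plan '[{"x":0,"y":0,"z":0.004,"wx":0,"wy":0,"wz":0,"claw":1},{"x":0,"y":0,"z":0.01,"wx":0,"wy":0,"wz":0,"claw":1},{"x":0,"y":0,"z":0.03,"wx":0,"wy":0,"wz":0,"claw":1},{"x":0,"y":0,"z":0.1,"wx":0,"wy":0,"wz":0,"claw":1},{"x":0,"y":0,"z":0.3,"wx":0,"wy":0,"wz":0,"claw":1},{"x":0,"y":0,"z":0.6,"wx":0,"wy":0,"wz":0,"claw":1},{"x":0,"y":0,"z":0.75,"wx":0,"wy":0,"wz":0,"claw":1},{"x":-0.1,"y":0.25,"z":0.75,"wx":0,"wy":0,"wz":0,"claw":1},{"x":-0.25,"y":0.6,"z":0.75,"wx":0,"wy":0,"wz":0,"claw":1},{"x":-0.317,"y":0.775,"z":0.75,"wx":0,"wy":0,"wz":0,"claw":1},{"x":-0.317,"y":0.775,"z":0.75,"wx":0,"wy":0,"wz":0,"claw":1},{"x":-0.317,"y":0.775,"z":0.75,"wx":0,"wy":0,"wz":0,"claw":1}]'

```text
time: 15.4
tcp_pos: [0.4522, 0.0884, 0.1121]
ee_rot: [-3.131, 0.0, 0.187]
wrist_force: [-0.1, 0.1, 0.7]
finger_gap: 0.0001
grip_force: 0.0
```

```bash
python3 - <<'E'
from h import *
o=r.get_obs(); p=o["tcp_pos"]; print(p,o["ee_rot"],o["wrist_force"],jig(p[None,None]))
for n in ("scene","top"):
    im=r.get_image(n); blank(im)
    if n=="scene": cv2.imwrite("pics/s4.png",cv2.resize(im["frame"][165:290,160:300],None,fx=4.5,fy=4.5,interpolation=cv2.INTER_CUBIC))
E
```

```text
[0.45217748 0.0884246  0.11208895] [-3.13088897e+00  1.74858264e-04  1.87114378e-01] [-0.0745813   0.07265339  0.74726519] [[[-82.19194035 125.26390812 100.08894682]]]
blank n 2259 z 12.046499547084595 c [-32.7  29.2] s [180.  137.5] a 0.05 box [[-122.80000305175781, 97.80000305175781], [-122.69999694824219, -39.599998474121094], [57.29999923706055, -39.400001525878906], [57.20000076293945, 98.0]]
blank n 1014 z 12.119273678200617 c [-35.5  18.2] s [175.8 115.7] a 0.51 box [[-123.9000015258789, 75.30000305175781], [-122.9000015258789, -40.400001525878906], [52.900001525878906, -38.79999923706055], [51.900001525878906, 76.9000015258789]]
```

View pics/s4.png

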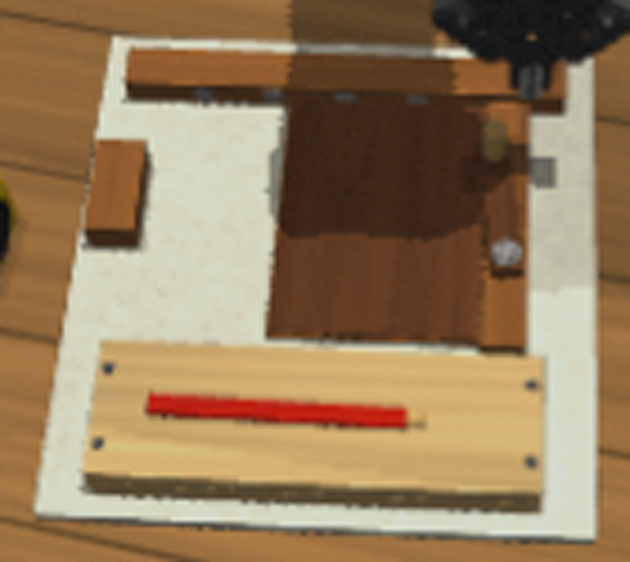

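The blank sits flat in the corner, parallel to the jig, with its right edge at -39.5 (home is -40). The peg is at crop (495, 140), clear of the fingers. I'll lower beside it.

Request:
apply_moves --plan '[{"x":0,"y":0,"z":0,"wx":0,"wy":0,"wz":0,"claw":1},{"x":0,"y":0,"z":0,"wx":0,"wy":0,"wz":0,"claw":1}]'

```text
time: 15.7
tcp_pos: [0.4523, 0.0882, 0.1119]
ee_rot: [-3.131, 0.0, 0.187]
wrist_force: [0.4, 0.2, 0.5]
finger_gap: -0.0001
grip_force: 0.0
```

```bash
python3 - <<'E'
from h import *
o=r.get_obs(); print(o["q"].round(3),o["tcp_pos"])
E
```

```text
[ 0.186 -0.138 -0.275  1.435  0.011  3.141] [0.45226839 0.08823195 0.11190194]
```

Request:
apply_moves --plan '[{"x":0,"y":0.06,"z":0,"wx":0,"wy":0,"wz":0,"claw":1},{"x":0,"y":0.125,"z":0,"wx":0,"wy":0,"wz":0,"claw":1},{"x":0,"y":0.125,"z":0,"wx":0,"wy":0,"wz":0,"claw":1}]'

```text
time: 16.0
tcp_pos: [0.4538, 0.0962, 0.1119]
ee_rot: [-3.124, 0.0, 0.199]
wrist_force: [-0.5, -0.6, -1.0]
finger_gap: -0.0001
grip_force: 0.0
```

The last joint is at its limit, so I'll turn the tool about +90° to free it.

Request:
apply_moves --plan '[{"x":0,"y":0,"z":0,"wx":0,"wy":0,"wz":0.12,"claw":1},{"x":0,"y":0,"z":0,"wx":0,"wy":0,"wz":0.245,"claw":1},{"x":0,"y":0,"z":0,"wx":0,"wy":0,"wz":0.245,"claw":1},{"x":0,"y":0,"z":0,"wx":0,"wy":0,"wz":0.245,"claw":1},{"x":0,"y":0,"z":0,"wx":0,"wy":0,"wz":0.245,"claw":1},{"x":0,"y":0,"z":0,"wx":0,"wy":0,"wz":0.245,"claw":1},{"x":0,"y":0,"z":0,"wx":0,"wy":0,"wz":0.245,"claw":1},{"x":0,"y":0,"z":0,"wx":0,"wy":0,"wz":0.245,"claw":1},{"x":0,"y":0,"z":0,"wx":0,"wy":0,"wz":0.245,"claw":1},{"x":0,"y":0,"z":0,"wx":0,"wy":0,"wz":0.245,"claw":1},{"x":0,"y":0,"z":0,"wx":0,"wy":0,"wz":0.245,"claw":1},{"x":0,"y":0,"z":0,"wx":0,"wy":0,"wz":0.245,"claw":1},{"x":0,"y":0,"z":0,"wx":0,"wy":0,"wz":0.245,"claw":1}]'

```text
time: 17.3
tcp_pos: [0.4537, 0.096, 0.112]
ee_rot: [-3.124, 0.0, 1.737]
wrist_force: [-0.9, 0.4, 0.2]
finger_gap: 0.0001
grip_force: 0.0
```

Request:
apply_moves --plan '[{"x":-0.015,"y":0.08,"z":0,"wx":0,"wy":0,"wz":0,"claw":1},{"x":-0.015,"y":0.08,"z":0,"wx":0,"wy":0,"wz":0,"claw":1},{"x":-0.015,"y":0.08,"z":-0.2,"wx":0,"wy":0,"wz":0,"claw":1},{"x":-0.015,"y":0.08,"z":-0.4,"wx":0,"wy":0,"wz":0,"claw":1},{"x":-0.015,"y":0.08,"z":-0.5,"wx":0,"wy":0,"wz":0,"claw":1},{"x":-0.015,"y":0.08,"z":-0.545,"wx":0,"wy":0,"wz":0,"claw":1},{"x":-0.015,"y":0.08,"z":-0.545,"wx":0,"wy":0,"wz":0,"claw":1}]'

```text
time: 18.0
tcp_pos: [0.4517, 0.1055, 0.0464]
ee_rot: [-3.124, 0.0, 1.738]
wrist_force: [-0.6, -0.5, 0.6]
finger_gap: 0.0003
grip_force: 0.0
```

```bash
python3 - <<'E'
from h import *
o=r.get_obs(); p=o["tcp_pos"]; j=jig(p[None,None])[0,0]; print(p,o["wrist_force"],j)
im=r.get_image("scene"); cv2.imwrite("pics/s5.png",cv2.resize(im["frame"][165:290,160:300],None,fx=4.5,fy=4.5,interpolation=cv2.INTER_CUBIC))
# finger-centre path: behind peg by d, theta from .12 to 1.57 ; shares from the present pose
d=20
for th in np.linspace(.12,1.6,13):
    c=np.array([0,115])+78*np.array([-np.cos(th),-np.sin(th)])-d*np.array([np.sin(th),-np.cos(th)])
    print(round(th,2),c.round(1),((wrl(*c)-p[:2])/.12).round(3))
E
```

```text
[0.45166819 0.10553668 0.04644155] [-0.57484115 -0.5071642   0.61387646] [-79.81074694 142.21715607  34.4415463 ]
0.12 [-79.8 125.5] [ 0.023 -0.137]
0.24 [-80.5 115.6] [ 0.032 -0.219]
0.37 [-80.  105.7] [ 0.05 -0.3 ]
0.49 [-78.2  95.9] [ 0.078 -0.378]
0.61 [-75.3  86.5] [ 0.115 -0.452]
0.74 [-71.2  77.4] [ 0.162 -0.52 ]
0.86 [-66.   68.9] [ 0.216 -0.583]
0.98 [-59.9  61.2] [ 0.278 -0.638]
1.11 [-52.8  54.2] [ 0.345 -0.685]
1.23 [-44.9  48.2] [ 0.419 -0.724]
1.35 [-36.4  43.2] [ 0.496 -0.753]
1.48 [-27.2  39.2] [ 0.576 -0.772]
1.6 [-17.7  36.4] [ 0.659 -0.782]
```

View pics/s5.png

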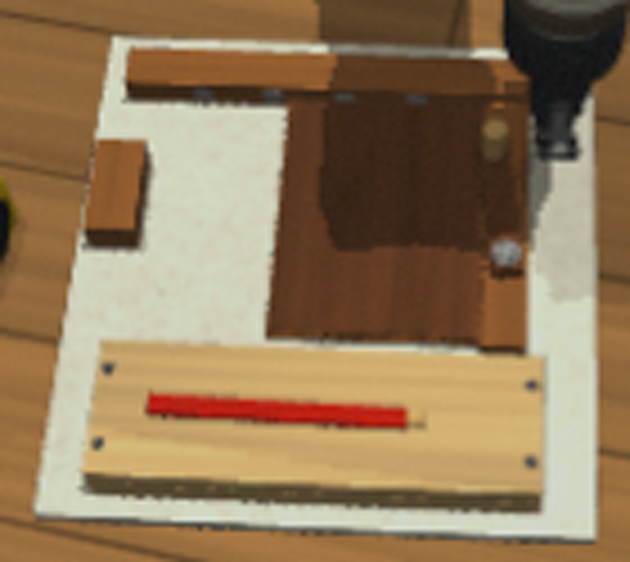

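The fingers stand just outside the peg (px 558,145 against 495,138). Now I'll sweep the arc.

Request:
apply_moves --plan '[{"x":0.012,"y":-0.07,"z":0,"wx":0,"wy":0,"wz":0,"claw":1},{"x":0.023,"y":-0.137,"z":0,"wx":0,"wy":0,"wz":0,"claw":1},{"x":0.027,"y":-0.178,"z":0,"wx":0,"wy":0,"wz":0,"claw":1},{"x":0.032,"y":-0.219,"z":0,"wx":0,"wy":0,"wz":0,"claw":1},{"x":0.04,"y":-0.26,"z":0,"wx":0,"wy":0,"wz":0,"claw":1},{"x":0.05,"y":-0.3,"z":0,"wx":0,"wy":0,"wz":0,"claw":1},{"x":0.063,"y":-0.339,"z":0,"wx":0,"wy":0,"wz":0,"claw":1},{"x":0.078,"y":-0.378,"z":0,"wx":0,"wy":0,"wz":0,"claw":1},{"x":0.096,"y":-0.415,"z":0,"wx":0,"wy":0,"wz":0,"claw":1},{"x":0.115,"y":-0.452,"z":0,"wx":0,"wy":0,"wz":0,"claw":1},{"x":0.138,"y":-0.486,"z":0,"wx":0,"wy":0,"wz":0,"claw":1},{"x":0.162,"y":-0.52,"z":0,"wx":0,"wy":0,"wz":0,"claw":1},{"x":0.188,"y":-0.552,"z":0,"wx":0,"wy":0,"wz":0,"claw":1},{"x":0.216,"y":-0.583,"z":0,"wx":0,"wy":0,"wz":0,"claw":1},{"x":0.246,"y":-0.611,"z":0,"wx":0,"wy":0,"wz":0,"claw":1},{"x":0.278,"y":-0.638,"z":0,"wx":0,"wy":0,"wz":0,"claw":1},{"x":0.311,"y":-0.662,"z":0,"wx":0,"wy":0,"wz":0,"claw":1},{"x":0.345,"y":-0.685,"z":0,"wx":0,"wy":0,"wz":0,"claw":1},{"x":0.345,"y":-0.685,"z":0,"wx":0,"wy":0,"wz":0,"claw":1}]'

```text
time: 19.95
tcp_pos: [0.4936, 0.0227, 0.0465]
ee_rot: [-3.124, 0.001, 1.737]
wrist_force: [0.6, 0.6, -0.4]
finger_gap: 0.0001
grip_force: 0.0
```

```bash
cat >> h.py <<'E'
def keeper(im,fing):
    J=jig(pts(im)); f=im["frame"].astype(int)
    d=np.hypot(J[...,0],J[...,1]-115)
    m=(J[...,2]>50)&(J[...,2]<63)&(abs(d-78)<14)&(f[...,2]>f[...,0]+30)&(np.hypot(J[...,0]-fing[0],J[...,1]-fing[1])>10)
    if m.any():
        q=J[m].mean(0); print("peg",m.sum(),q.round(1),"th",round(np.arctan2(115-q[1],-q[0]),3))
    else: print("no peg")
E
python3 - <<'E'
from h import *
o=r.get_obs(); p=o["tcp_pos"]; j=jig(p[None,None])[0,0]; print(p,o["wrist_force"],j)
for n in("scene","top"):
    im=r.get_image(n); keeper(im,j)
    if n=="scene": cv2.imwrite("pics/s6.png",cv2.resize(im["frame"][165:290,160:300],None,fx=4.5,fy=4.5,interpolation=cv2.INTER_CUBIC))
d=20
for th in np.linspace(1.11,1.6,6):
    c=np.array([0,115])+78*np.array([-np.cos(th),-np.sin(th)])-d*np.array([np.sin(th),-np.cos(th)])
    print(round(th,2),c.round(1),((wrl(*c)-p[:2])/.12).round(3))
E
```

```text
[0.49364431 0.02273633 0.04650497] [ 0.55675568  0.57880143 -0.43664024] [-52.38571782  53.52803394  34.50497325]
peg 7 [-23.8  44.   52.2] th 1.248
no peg
1.11 [-52.6  54. ] [-0.002  0.004]
1.21 [-46.4  49.2] [ 0.055 -0.027]
1.31 [-39.7  45. ] [ 0.116 -0.053]
1.4 [-32.7  41.4] [ 0.179 -0.072]
1.5 [-25.3  38.6] [ 0.243 -0.085]
1.6 [-17.7  36.4] [ 0.309 -0.092]
```

View pics/s6.png

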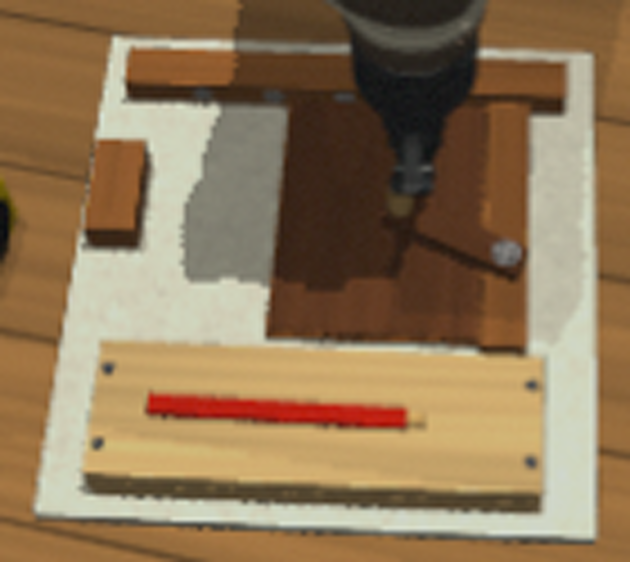

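The keeper follows, with the peg at (400, 203) and the pivot at (507, 252), roughly 1.2 rad. Continuing.

Request:
apply_moves --plan '[{"x":0.028,"y":-0.014,"z":0,"wx":0,"wy":0,"wz":0,"claw":1},{"x":0.055,"y":-0.027,"z":0,"wx":0,"wy":0,"wz":0,"claw":1},{"x":0.085,"y":-0.041,"z":0,"wx":0,"wy":0,"wz":0,"claw":1},{"x":0.116,"y":-0.053,"z":0,"wx":0,"wy":0,"wz":0,"claw":1},{"x":0.148,"y":-0.063,"z":0,"wx":0,"wy":0,"wz":0,"claw":1},{"x":0.179,"y":-0.072,"z":0,"wx":0,"wy":0,"wz":0,"claw":1},{"x":0.21,"y":-0.079,"z":0,"wx":0,"wy":0,"wz":0,"claw":1},{"x":0.21,"y":-0.079,"z":0,"wx":0,"wy":0,"wz":0,"claw":1}]'

```text
time: 20.85
tcp_pos: [0.519, 0.0136, 0.0466]
ee_rot: [-3.125, 0.0, 1.738]
wrist_force: [0.4, -0.3, 0.5]
finger_gap: -0.0002
grip_force: 0.0
```

```bash
python3 - <<'E'
from h import *
o=r.get_obs(); p=o["tcp_pos"]; j=jig(p[None,None])[0,0]; print(p,o["wrist_force"],j)
for n in("scene","top"):
    im=r.get_image(n); keeper(im,j); blank(im)
    if n=="scene": cv2.imwrite("pics/s7.png",cv2.resize(im["frame"][165:290,160:300],None,fx=4.5,fy=4.5,interpolation=cv2.INTER_CUBIC))
E
```

```text
[0.51900289 0.01364379 0.04657935] [ 0.35582589 -0.28766493  0.54811724] [-28.9216791   40.29283849  34.57935417]
peg 3 [-0.4 38.5 53.2] th 1.565
blank n 1340 z 11.99593988863148 c [-32.8  29.4] s [137.4 178.9] a 89.88 box [[-122.4000015258789, -39.099998474121094], [56.5, -39.5], [56.79999923706055, 97.9000015258789], [-122.0999984741211, 98.30000305175781]]
no peg
blank n 61 z 12.022871068252366 c [-89.3 -34.3] s [17.9 68.5] a 80.98 box [[-124.5, -37.79999923706055], [-56.79999923706055, -48.5], [-54.0, -30.799999237060547], [-121.69999694824219, -20.100000381469727]]
```

View pics/s7.png

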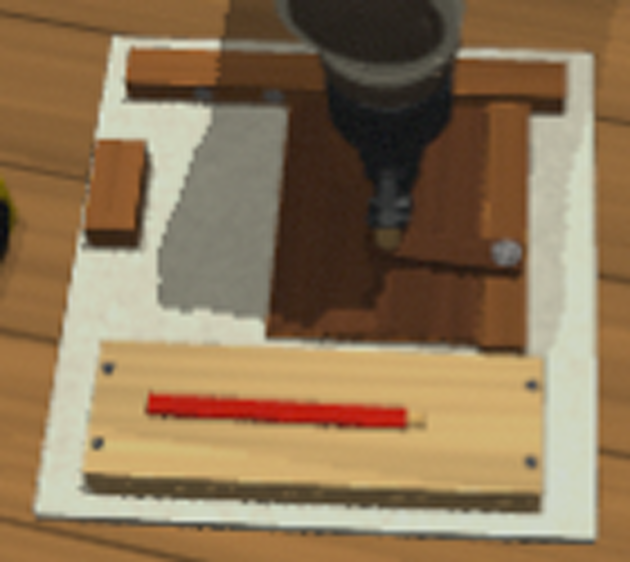

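The bar is now nearly straight across (peg at (387, 238), pivot at (507, 252)). I'll back off, lift, and measure it unobstructed.

Request:
apply_moves --plan '[{"x":-0.06,"y":-0.01,"z":0,"wx":0,"wy":0,"wz":0,"claw":1},{"x":-0.12,"y":-0.02,"z":0,"wx":0,"wy":0,"wz":0,"claw":1},{"x":-0.15,"y":-0.025,"z":0,"wx":0,"wy":0,"wz":0,"claw":1},{"x":-0.15,"y":-0.025,"z":0.25,"wx":0,"wy":0,"wz":0,"claw":1},{"x":-0.2,"y":-0.025,"z":0.6,"wx":0,"wy":0,"wz":0,"claw":1},{"x":-0.5,"y":-0.3,"z":0.8,"wx":0,"wy":0,"wz":0,"claw":1},{"x":-0.8,"y":-0.6,"z":0.8,"wx":0,"wy":0,"wz":0,"claw":1},{"x":-0.9,"y":-0.9,"z":0.8,"wx":0,"wy":0,"wz":0,"claw":1},{"x":-0.9,"y":-0.9,"z":0.8,"wx":0,"wy":0,"wz":0,"claw":1},{"x":-0.9,"y":-0.9,"z":0.8,"wx":0,"wy":0,"wz":0,"claw":1}]'

```text
time: 21.95
tcp_pos: [0.41, -0.0948, 0.1429]
ee_rot: [-3.125, 0.0, 1.736]
wrist_force: [-1.2, 0.2, 1.1]
finger_gap: -0.0
grip_force: 0.0
```

```bash
python3 - <<'E'
from h import *
o=r.get_obs(); p=o["tcp_pos"]; j=jig(p[None,None])[0,0]; print(p,j)
for n in("scene","top"):
    im=r.get_image(n); keeper(im,(999,999)); blank(im)
    J=jig(pts(im)); m=(abs(J[...,2]-28)<4)&(J[...,1]<100)&(J[...,1]>48)&(abs(J[...,0])<40)
    q=J[m]; print("bar",m.sum()); 
    if m.sum()>5:
        vx,vy,x0,y0=cv2.fitLine(q[:,:2].astype(np.float32),cv2.DIST_L2,0,.01,.01).ravel(); print("bar th",np.arctan2(abs(vy),-vx*np.sign(-vy)),x0,y0)
E
```

```text
[ 0.41004073 -0.09483311  0.14292347] [-154.60326382  -48.27425583  130.92346665]
peg 26 [-5.5 38.1 56.4] th 1.499
blank n 2072 z 12.107750257165232 c [-32.9  29.3] s [137.4 180. ] a 89.99 box [[-122.9000015258789, -39.400001525878906], [57.0, -39.400001525878906], [57.099998474121094, 98.0], [-122.9000015258789, 98.0]]
bar 124
bar th 1.442475 -1.8933644 74.14272
peg 15 [-6.6 38.1 58.2] th 1.485
blank n 1164 z 12.13774439957093 c [-34.8  29.2] s [174.4 137.2] a 0.1 box [[-122.0999984741211, 97.69999694824219], [-121.80000305175781, -39.5], [52.5, -39.20000076293945], [52.29999923706055, 98.0]]
bar 61
bar th 1.4814626 -4.555784 72.23252
```

The keeper is at about 1.49 rad, so I'll nudge the peg another 6 mm.

Request:
apply_moves --plan '[{"x":0.35,"y":0.4,"z":0,"wx":0,"wy":0,"wz":0,"claw":1},{"x":0.65,"y":0.75,"z":0,"wx":0,"wy":0,"wz":0,"claw":1},{"x":0.738,"y":0.855,"z":0,"wx":0,"wy":0,"wz":0,"claw":1},{"x":0.738,"y":0.855,"z":0,"wx":0,"wy":0,"wz":0,"claw":1},{"x":0.738,"y":0.855,"z":0,"wx":0,"wy":0,"wz":0,"claw":1},{"x":0.738,"y":0.855,"z":-0.3,"wx":0,"wy":0,"wz":0,"claw":1},{"x":0.738,"y":0.855,"z":-0.55,"wx":0,"wy":0,"wz":0,"claw":1},{"x":0.738,"y":0.855,"z":-0.75,"wx":0,"wy":0,"wz":0,"claw":1},{"x":0.738,"y":0.855,"z":-0.8,"wx":0,"wy":0,"wz":0,"claw":1},{"x":0.738,"y":0.855,"z":-0.8,"wx":0,"wy":0,"wz":0,"claw":1}]'

```text
time: 23.05
tcp_pos: [0.4982, 0.0081, 0.0463]
ee_rot: [-3.123, -0.0, 1.738]
wrist_force: [-0.4, -0.1, 0.2]
finger_gap: -0.0001
grip_force: 0.0
```

Request:
apply_moves --plan '[{"x":0.05,"y":0.008,"z":0,"wx":0,"wy":0,"wz":0,"claw":1},{"x":0.1,"y":0.017,"z":0,"wx":0,"wy":0,"wz":0,"claw":1},{"x":0.14,"y":0.024,"z":0,"wx":0,"wy":0,"wz":0,"claw":1},{"x":0.165,"y":0.028,"z":0,"wx":0,"wy":0,"wz":0,"claw":1},{"x":0.185,"y":0.031,"z":0,"wx":0,"wy":0,"wz":0,"claw":1},{"x":0.205,"y":0.035,"z":0,"wx":0,"wy":0,"wz":0,"claw":1},{"x":0.222,"y":0.038,"z":0,"wx":0,"wy":0,"wz":0,"claw":1},{"x":0.222,"y":0.038,"z":0,"wx":0,"wy":0,"wz":0,"claw":1}]'

```text
time: 23.85
tcp_pos: [0.5258, 0.013, 0.0465]
ee_rot: [-3.124, 0.0, 1.738]
wrist_force: [-0.6, -0.7, 0.3]
finger_gap: -0.0003
grip_force: 0.0
```

```bash
python3 - <<'E'
from h import *
p=r.get_obs()["tcp_pos"]; print(p,jig(p[None,None])[0,0])
E
```

```text
[0.52579511 0.01301326 0.0465333 ] [-22.33279969  38.52690405  34.53329911]
```

Request:
apply_moves --plan '[{"x":-0.06,"y":-0.01,"z":0,"wx":0,"wy":0,"wz":0,"claw":1},{"x":-0.12,"y":-0.02,"z":0,"wx":0,"wy":0,"wz":0,"claw":1},{"x":-0.15,"y":-0.025,"z":0,"wx":0,"wy":0,"wz":0,"claw":1},{"x":-0.15,"y":-0.025,"z":0.25,"wx":0,"wy":0,"wz":0,"claw":1},{"x":-0.2,"y":-0.025,"z":0.6,"wx":0,"wy":0,"wz":0,"claw":1},{"x":-0.5,"y":-0.3,"z":0.8,"wx":0,"wy":0,"wz":0,"claw":1},{"x":-0.8,"y":-0.6,"z":0.8,"wx":0,"wy":0,"wz":0,"claw":1},{"x":-0.9,"y":-0.9,"z":0.8,"wx":0,"wy":0,"wz":0,"claw":1},{"x":-0.9,"y":-0.9,"z":0.8,"wx":0,"wy":0,"wz":0,"claw":1},{"x":-0.9,"y":-0.9,"z":0.8,"wx":0,"wy":0,"wz":0,"claw":1},{"x":-0.9,"y":-0.9,"z":0.8,"wx":0,"wy":0,"wz":0,"claw":1}]'

```text
time: 24.95
tcp_pos: [0.4178, -0.0946, 0.1426]
ee_rot: [-3.125, -0.0, 1.738]
wrist_force: [-0.2, 0.3, 0.7]
finger_gap: -0.0002
grip_force: 0.0
```

```bash
python3 - <<'E'
from h import *
for n in("scene","top"):
    im=r.get_image(n); keeper(im,(999,999)); blank(im)
E
```

```text
peg 26 [ 1.2 37.6 57.1] th 1.586
blank n 2063 z 12.081241280532936 c [-32.7  29.3] s [180.1 137.4] a 0.03 box [[-122.80000305175781, 97.9000015258789], [-122.80000305175781, -39.5], [57.29999923706055, -39.400001525878906], [57.29999923706055, 98.0]]
peg 12 [-1.  37.5 58. ] th 1.558
blank n 1178 z 12.161226508250813 c [-35.1  29.4] s [136.4 175.2] a 89.95 box [[-122.69999694824219, -38.79999923706055], [52.400001525878906, -38.900001525878906], [52.599998474121094, 97.5], [-122.5999984741211, 97.5999984741211]]
```

```bash
python3 -c "
from station import r
print(r.close_job())"
```

```text
the job is handed in; nothing more can be done
None
```

The job is handed in: by the camera measurements the blank sits home against the fence and the side stop (to about 2 mm) and the keeper stands straight across it at about 1.57 rad. The highest force I read on the blank was about 13 N, and it took about 25 of the 67 s.

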